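# Index the parts carousel and hold up the cup of nuts

## Task

I need both hands for the assembly: turn the parts carousel one click, so that the cup with the big hex nuts clicks into place at the opening in the clear cover. Then lift that cup up out of the opening and finish still holding it in the gripper there, steady and level over the opening, with its bottom some 8 cm above the cover, so that I can pick from it. Spill no nuts, leave the other cups in the carousel, and leave the things on the bench where they are.

Things in the scene. Friction and masses are not known exactly. Their poses are not given: they have to be found in the camera images.
- carousel: parts carousel bolted to the bench: grey base 332 mm across, a turning disc (rotor) with six seats at 60 deg steps 110 mm from the axis, and over it a fixed flat clear cover 336 mm across on posts. Origin on its axis at bench height, z up; -x points to the opening in the cover. Cups stand on the rotor at 45 mm; cover: underside 128, top 132 mm above the bench. Its place and yaw vary
- bay (a point): middle of the seat position at the opening, 110 mm from the axis along the carousel's -x, 45 mm above the bench; does not turn with the rotor. The opening is a sector 42 deg to each side of -x, from radius 46 mm (edge of an aluminium flange) outwards, open at the rim; aluminium trims on its edges and the flange top out at 133 mm. The seat here is empty at the start
- rotor (a joint): angle of the rotor (rad), 0 at the start, grows counter-clockwise seen from above, no end stops; the cups turn with it. A sprung detent holds it at every 60 degrees (0, +-1.047 ..): it resists with up to about 0.12 N m until halfway, then pulls into the next position and stays there
- knob_grip (a point): grip point of the black wing knob that turns the rotor: on the carousel's axis, 166 mm above the bench, over the cover. The wing is 56 mm long (this point's x, at the start the carousel's x), 14 mm thick (its y), from 146 to 176 mm above the bench; below it a round skirt 58 mm across, top at 146 mm
- seat_a (a point): middle of the rotor seat that is at the start 60 degrees counter-clockwise from the opening, seen from above: on the carousel's -y side (it comes to the opening as the rotor turns to -1.047); turns with the rotor, 45 mm above the bench
- seat_b (a point): middle of the rotor seat that is at the start 60 degrees clockwise from the opening, seen from above: on the carousel's +y side (it comes to the opening as the rotor turns to +1.047); turns with the rotor, 45 mm above the bench
- cup_nuts: the cup to lift: round blue plastic cup holding three loose steel hex nuts, at the start in seat_a or seat_b (a cup of pins in the other). 75 mm across at the foot, 80 at the rim, rim 42 mm high, floor 4 mm. Origin: centre of its underside, z up, x along its handle; any yaw. Cup 60 to 130 g plus 100 g of nuts. It stands with 2 mm play in a collar 8 mm high: lifts straight up
- cup_handle (a point): middle of the bar of the nut cup's fixed bridge handle, straight above the cup's middle, 68 mm above its bottom (113 mm above the bench when seated). The bar is 78 mm long along the cup's x, 10 mm thick along its y, 14 mm tall (top 75 mm above the bottom), with a leg down to the rim at each end
- nut0: one of the three hex nuts in the cup of nuts, 24 mm across the flats, 13 mm thick, 33 g, loose; origin at the centre of its underside
- nut1: as nut0
- nut2: as nut0
- cup_pins: cup of the same form and colour with two loose steel dowel pins 12 x 50 mm in it, in the seat on the other side of the opening; stays in the carousel
- cup_bearings: same cup with two ball bearings, farther back under the cover; stays in the carousel
- cup_screws: same cup with three dark socket screws, farther back under the cover; stays in the carousel
- cup_bushes: same cup with three brass bushes, farther back under the cover; stays in the carousel
- cup_spare: empty cup of the same form standing on the bench beside the carousel (on the side of the carousel's +y); leave it
- driver: yellow-handled screwdriver, 200 mm, lying on the bench beside the carousel (on the side of the carousel's -y); leave it
- caliper: steel caliper, 235 mm, lying on the bench to the robot's right; leave it
- tape: roll of grey tape, 90 mm across, 38 mm high, on the bench to the robot's left; leave it

How it is judged:
By the outcome, as a careful person would: the job done as asked, in the order asked, and still so for the second after the job is handed in, while the arm keeps its last pose, push and grip.
It also fails if it takes over 51 s, if anything falls off the work surface, if the arm or the gripper's body presses on something with over 40 N, if the wrist force passes 120 N, or if a joint passes its speed limit or range.

## Robot

A 6-joint arm with a two-finger parallel gripper is mounted at the origin on the work surface. World frame = base frame: x ahead of the robot, y to its left, z up, the work surface at z = 0. Lengths are in m, angles in degrees, forces in N, time in s.
With the tool pointing down it reaches from about 0.35 to 0.875 m from the base axis. Payload 4.2 kg.
Tool frame: the origin (TCP) lies midway between the tips of the shut fingers; the grasp point (between the pads) lies 19 mm behind it; z points along the fingers, y is the line along which they close (so a half turn about z gives the same grasp; the last joint's range is limited). The gripper opens to 87 mm and grips with 3 to 60 N. Pads are 19 mm wide; open, the fingers measure 117 mm over their backs; the gripper's body (75 mm by 190 mm) begins 51 mm behind the grasp point.
Start: joints at [-49.412, 22.042, 0.453, 0, -68.411, -14.817], TCP at [0.272, -0.563, 0.223] pointing down, gripper open.
Joint ranges: [-179.83, 179.83], [-69.29, 118.12], [-61.27, 80.66], [-181.25, 117.63], [-171.15, -9.14], [-177.46, 177.46]. Speed limits (degrees/s): [159.86, 159.86, 180, 180, 180, 180].

## Interface

Orientations are given as a 3x3 rotation matrix whose columns are the frame's x, y, z axes.
In Python, from station import * gives the robot as it stands.
- The arm moves only by the tool move_arm, never from a script. Its argument "targets" is text: rows parted by semicolons, each of 4 numbers parted by spaces: the shift along the world's x, y, z in units of 25 mm (1.0 is 25 mm), then the turn about the world's z in units of 5 degrees (1.0 is 5 degrees). In form: tx ty tz spin; .... A call has 1 to 10 rows; each row shifts and turns the commanded pose from where the row before left it; what a row does not reach is not made up. A row lasts 1/12 s, in which the tool goes at most 41.7 mm and 7.16 degrees, less where a joint would pass 70% of its speed; a pose out of reach is approached as far as the arm can. A call is refused whole if a number of a shift passes 1 or a number of a turn 1, either way. A call with a gripper value outside its range is refused whole. "gripper" is the finger opening in mm, from 0 to 87, set as the call begins (left out, the last holds). The fingers move at their own pace and stop on an object; the grip force is fixed at half the most. Time passes only in rows, so rows that do not move let the fingers close. It gives the time, the measured TCP pose, the force, the opening and the grip force at its end, in the units of the state.
- sense(): the state, without advancing time (a new reading comes with each control period).
- capture(name): name is "scene" or "top" or "wrist"; returns a dict with "image" (400x640x3 uint8, blue, green, red), "fx", "fy", "cx", "cy" (pixels), "world_from_camera" (4x4, takes a point from camera to world coordinates); the wrist camera has in their place "hand_eye" (4x4, takes a point from camera to tool coordinates, whose origin is the TCP and whose axes are the flange's). Camera axes: x right, y up, looking along -z (the intrinsics and any distortion apply to the point x, -y, -z); pixel columns grow to the right and rows downward; lengths in m; the calibration is good to about 2 mm. A picture is of the moment at which its call begins: read the wrist's pose just before it. There is no depth.
- finish_job(): hands the job in; it is judged then, once.
The state is a dict: "time_s": time; "joints": joint angles; "joint_velocities": joint speeds; "effort": joint torques, N m; "tcp_pos": TCP position; "ee_rot": TCP orientation; "wrist_force": force on the tool from outside, world axes, zero at the start; "moment": the same for the moment, N m; "gripper_width": opening from 0.0 (shut) to 1.0 (fully open); "gripper_force": force on a finger pad.
Only numpy, scipy, OpenCV 4.12 (cv2) and the standard library are available. Lean on these libraries where they do the work, as an engineer would, in place of code of your own. Each camera call takes 0.05 s, during which the arm holds its last target. There are 200 camera calls.

## Working session

There is one attempt and no reset: what is moved stays moved. The work goes in short steps, Python scripts to look and compute and a tool call to move; the robot and the scene stay as the last step left them, time stands still between calls to the robot, and variables do not carry over. Pictures are saved under pics/ and viewed, at most 10 in all, crops included, and the job is handed in when it is done.

Besides the shell and the picture viewer there is one more tool, called after "Request:" as name(argument=value, ...) on one line, values as JSON. move_arm: Moves the arm, as the interface text tells. Its arguments: {"type":"object","properties":{"targets":{"type":"string"},"gripper":{"type":"number"}},"required":["targets"]}

```bash
mkdir -p pics
python3 - <<'E'
from station import *
import cv2,pickle
d={}
for n in("scene","top"):
    c=capture(n);d[n]=c;cv2.imwrite(f"pics/{n}0.png",c["image"])
    print(n,c["fx"],c["fy"],c["cx"],c["cy"],c["world_from_camera"],[k for k in c])
pickle.dump(d,open("d.pkl","wb"))
s=sense();print(s)
E
```

```text
scene 454.67785541881335 454.67785541881335 317.9203240276584 208.93946423743185 [[-0.86030487 -0.36993102  0.35075143  0.97968491]
 [ 0.50959391 -0.60548459  0.61131208  0.80537982]
 [-0.01376872  0.70465555  0.70941594  1.02318536]
 [ 0.          0.          0.          1.        ]] ['image', 'fx', 'fy', 'cx', 'cy', 'world_from_camera']
top 417.0625469769566 417.0625469769566 317.28333632483407 203.96061457121195 [[-2.62064150e-02  9.98797576e-01 -4.14321974e-02  4.84776420e-01]
 [-9.99460343e-01 -2.69998949e-02 -1.87090498e-02  9.29699974e-04]
 [-1.98052186e-02  4.09195411e-02  9.98966138e-01  1.44686904e+00]
 [ 0.00000000e+00  0.00000000e+00  0.00000000e+00  1.00000000e+00]] ['image', 'fx', 'fy', 'cx', 'cy', 'world_from_camera']
{'time_s': 0.1, 'joints': array([-4.94109851e+01,  2.20865286e+01,  3.87657926e-01, -2.47580476e-02,
       -6.84121004e+01, -1.48171485e+01]), 'joint_velocities': array([-0.06399119, -0.14497703,  0.20559558, -0.00077718,  0.03710814,
        0.05680435]), 'effort': array([-2.81149414e-04, -3.91689849e+01,  1.87933999e+01,  4.23193976e+00,
        1.34475596e-02, -6.94928599e-05]), 'tcp_pos': array([ 0.27152532, -0.56233632,  0.22156896]), 'ee_rot': array([[-9.00601603e-01, -4.34644499e-01, -9.54998854e-04],
       [-4.34645535e-01,  9.00599944e-01,  1.73220343e-03],
       [ 1.07179225e-04,  1.97511117e-03, -9.99998044e-01]]), 'wrist_force': array([-0.43845732,  0.27380564,  0.65207461]), 'moment': array([-0.00066005,  0.0260205 , -0.03786314]), 'gripper_force': 0.0, 'gripper_width': 0.9979165091337382}
```

View pics/top0.png

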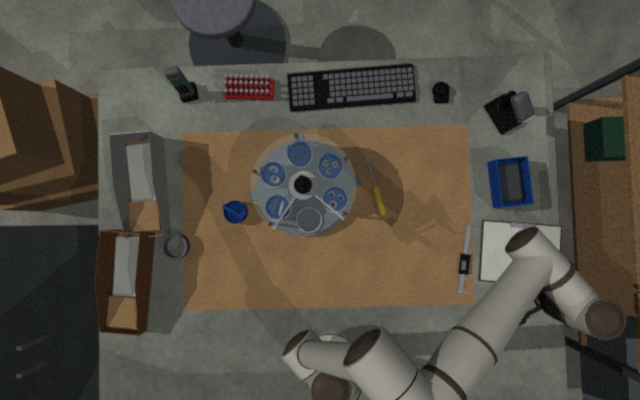

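View pics/scene0.png

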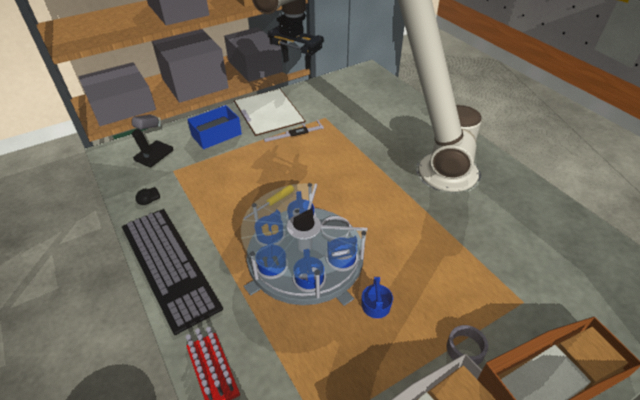

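The top view shows the carousel centred near (303,186) with its opening towards the robot at about (309,220). I'll enlarge both views to tell the cups apart.

Run:
```python
import cv2,pickle
d=pickle.load(open("d.pkl","rb"))
c=d["top"]["image"][126:246,240:370];a=cv2.resize(c,None,fx=5,fy=5,interpolation=cv2.INTER_CUBIC)
cv2.imwrite("pics/top1.png",cv2.convertScaleAbs(a,alpha=1.5))
c=d["scene"]["image"][175:310,235:375];a=cv2.resize(c,None,fx=4.4,fy=4.4,interpolation=cv2.INTER_CUBIC)
cv2.imwrite("pics/scene1.png",cv2.convertScaleAbs(a,alpha=1.3))
```

```text
(no output)
```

View pics/top1.png

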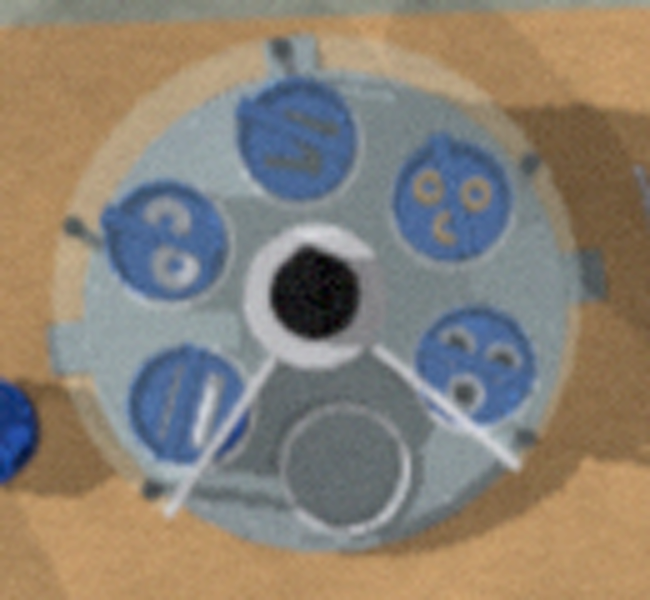

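View pics/scene1.png

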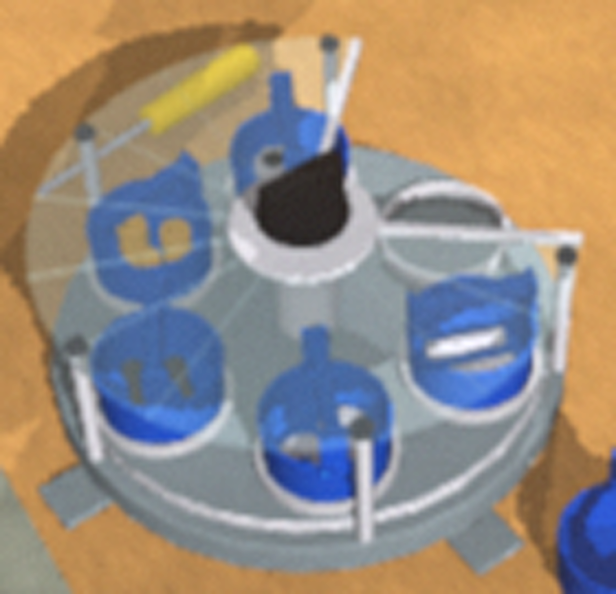

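Crop readings: nuts are in the right cup (475,365), on the -y side, so it's seat_a and the rotor must turn -60°. Pins are at the left (190,405). The knob is at (316,293), the empty seat ring at (346,468), and the trims run (275,362)-(170,515) and (375,348)-(520,465).

```bash
cat > h.py <<'E'
import numpy as np
def ray(c,u,v,z,W=None):
    W=c["world_from_camera"] if W is None else W
    d=W[:3,:3]@np.array([(u-c["cx"])/c["fx"],-(v-c["cy"])/c["fy"],-1.]);o=W[:3,3]
    return o+d*(z-o[2])/d[2]
def proj(c,P,W=None):
    W=c["world_from_camera"] if W is None else W
    p=W[:3,:3].T@(np.asarray(P)-W[:3,3]);return np.array([c["cx"]-c["fx"]*p[0]/p[2],c["cy"]+c["fy"]*p[1]/p[2]])
E
python3 - <<'E'
from h import *
import pickle
c=pickle.load(open("d.pkl","rb"))["top"]
f=lambda x,y,z:ray(c,240+(x+.5)/5-.5,126+(y+.5)/5-.5,z)
A=f(314,296,.133);print("flange",A,"knob",f(316,293,.170))
S=f(346,468,.053);print("seat",S,np.linalg.norm((S-A)[:2]))
print("yaw",np.degrees(np.arctan2(*(A-S)[1::-1])))
for t in[((275,362),(170,515)),((375,348),(520,465))]:
    P,Q=[f(*q,.133) for q in t];print(P,Q,np.degrees(np.arctan2(*(Q-P)[1::-1])),np.linalg.norm((P-A)[:2]),np.linalg.norm((Q-A)[:2]))
for q in[(298,140),(453,200),(475,365),(190,405),(165,242)]:
    P=f(*q,.07);print(q,P,np.degrees(np.arctan2(*(P-A)[1::-1])),np.linalg.norm((P-A)[:2]))
E
```

```text
flange [0.60115194 0.07099643 0.133     ] knob [0.59968847 0.06774775 0.17      ]
seat [0.49239958 0.0567165  0.053     ] 0.10968588554362599
yaw 7.4805310322110925
[0.5600436  0.09668266 0.133     ] [0.4652779  0.16526125 0.133     ] 144.1080698508077 0.048473483908845164 0.1653711400946602
[0.56716624 0.03327989 0.133     ] [ 0.49096713 -0.05601024  0.133     ] -130.47703628824036 0.05076972516185902 0.16814097236324527
(298, 140) [0.71099157 0.08242476 0.07      ] 5.94000299015411 0.11043255865089634
(453, 200) [ 0.66796161 -0.01943431  0.07      ] -53.54324366303035 0.11243331280541821
(475, 365) [ 0.55805497 -0.03094922  0.07      ] -112.91594637091276 0.11068091133948203
(190, 405) [0.5366914  0.15828117 0.07      ] 126.44618933613897 0.10850709089750558
(165, 242) [0.6454599 0.1725005 0.07     ] 66.41805021318056 0.1107532023092151
```

Yaw is about 6.7° and the axis is near (0.600, 0.070). Next I move above the knob.

Request:
move_arm(targets="0.2 0.4 0.1 -0.1;0.4 0.8 0.1 -0.2;0.5 1 0.1 -0.2;0.5 1 0.1 -0.2;0.5 1 0.1 -0.2;0.5 1 0.1 -0.2;0.5 1 0.1 -0.2;0.5 1 0.1 -0.2;0.5 1 0.1 -0.2;0.5 1 0.1 -0.2")

```text
time_s: 0.93
tcp_pos: [0.3869, -0.3314, 0.2473]
ee_rot: [[-0.96, -0.279, -0.001], [-0.279, 0.96, 0.001], [0.0, 0.001, -1.0]]
wrist_force: [-0.3, -0.9, -0.0]
gripper_width: 1.001
gripper_force: 0.0
```

Request:
move_arm(targets="0.5 1 0 -0.2;0.5 1 0 -0.2;0.5 1 0 -0.2;0.5 1 0 -0.2;0.5 1 0 -0.2;0.5 1 0 -0.2;0.5 1 0 -0.2;0.5 1 0 -0.2;0.5 1 0 -0.2;0.5 1 0 -0.1")

```text
time_s: 1.77
tcp_pos: [0.5118, -0.0814, 0.2472]
ee_rot: [[-0.993, -0.117, -0.001], [-0.117, 0.993, 0.0], [0.001, 0.0, -1.0]]
wrist_force: [0.4, -0.9, 1.2]
gripper_width: 1.003
gripper_force: 0.0
```

Request:
move_arm(targets="0.5 1 0 0;0.5 1 0 0;0.5 1 0 0;0.5 1 0 0;0.5 0.8 0 0;0.5 0.3 0 0;0.5 0 0 0;0 0 0 0;0 0 0 0")

```text
time_s: 2.52
tcp_pos: [0.599, 0.0448, 0.2465]
ee_rot: [[-0.993, -0.118, -0.002], [-0.118, 0.993, -0.0], [0.002, -0.0, -1.0]]
wrist_force: [0.1, 0.3, 0.1]
gripper_width: 0.997
gripper_force: 0.0
```

Run:
```python
from station import *
import cv2,pickle
s=sense();c=capture("wrist");pickle.dump((s,c),open("w1.pkl","wb"))
print(s["time_s"],s["tcp_pos"],s["ee_rot"],s["joints"]);print({k:v for k,v in c.items() if k!="image"})
cv2.imwrite("pics/w1.png",c["image"])
```

```text
2.5167 [0.59901759 0.04478051 0.24652581] [[-9.93035492e-01 -1.17799036e-01 -1.97443858e-03]
 [-1.17798562e-01  9.93037448e-01 -3.55047068e-04]
 [ 2.00251565e-03 -1.19988313e-04 -9.99997988e-01]] [ 1.96932784e+01  1.88558710e+01 -8.38004403e-01 -2.01335149e-02
 -7.04194912e+01 -1.02921423e+02]
{'fx': 326.4217932551147, 'fy': 326.4217932551147, 'cx': 317.27561435293586, 'cy': 196.65135221391196, 'hand_eye': array([[-1.06484369e-03,  9.60329087e-01,  2.78867192e-01,
         7.72747921e-02],
       [ 9.99999048e-01,  1.26744684e-03, -5.46221997e-04,
        -2.64817233e-04],
       [-8.78002214e-04,  2.78866345e-01, -9.60329522e-01,
        -1.62214234e-01],
       [ 0.00000000e+00,  0.00000000e+00,  0.00000000e+00,
         1.00000000e+00]])}
```

View pics/w1.png

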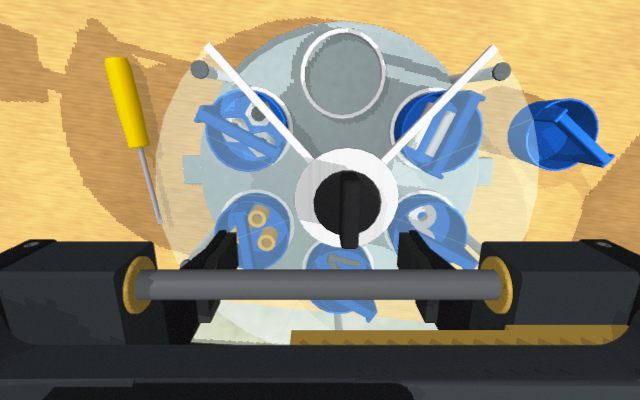

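The wrist view shows the flange ring spanning columns 296-399 and rows 148-248, the wing running vertically at column ~348, and the seat ring at (344,72). The trims run (207,45)-(310,160) and (495,47)-(385,165). The nut cup's handle runs from (200,112) to (262,158).

Run:
```python
from h import *
import pickle
s,c=pickle.load(open("w1.pkl","rb"))
T=np.eye(4);T[:3,:3]=s["ee_rot"];T[:3,3]=s["tcp_pos"];W=T@c["hand_eye"]
f=lambda u,v,z:ray(c,u,v,z,W)
ps=[f(*q,.133)[:2] for q in[(295.5,198),(399.5,198),(347,148.5),(347,248)]]
A=np.array([(ps[2][0]+ps[3][0])/2,(ps[0][1]+ps[1][1])/2]);print("axis",A,ps)
p=[f(*q,.053)[:2] for q in[(302,73),(386,73),(344,27.5),(344,117)]]
S=np.array([(p[2][0]+p[3][0])/2,(p[0][1]+p[1][1])/2]);d=A-S;print("seat",S,np.hypot(*d),np.degrees(np.arctan2(d[1],d[0])))
for t in[((207,45),(310,160)),((495,47),(385,165))]:
    P,Q=[f(*q,.133) for q in t];print(P,Q,np.degrees(np.arctan2(*(P-Q)[1::-1])))
P,Q=f(347,180,.176),f(349,240,.176);print("wing",P,Q,np.degrees(np.arctan2(*(Q-P)[1::-1])))
P,Q=f(200,112,.120),f(262,158,.120);print("handle",P,Q,np.degrees(np.arctan2(*(Q-P)[1::-1])))
```

```text
axis [0.60197965 0.07155033] [array([0.60504366, 0.02606117]), array([0.59437016, 0.11703948]), array([0.55666425, 0.06493657]), array([0.64729504, 0.07791385])]
seat [0.49134098 0.05950304] 0.11129263882861731 6.214370062731173
[ 0.48998212 -0.05426967  0.133     ] [0.57002716 0.0350115  0.133     ] -131.87781995044878
[0.46526287 0.16802523 0.133     ] [0.56682962 0.09923732 0.133     ] 145.89147065889065
wing [0.57414722 0.0636072  0.176     ] [0.6210178  0.07187815 0.176     ] 10.007587449251046
handle [ 0.54204616 -0.06319706  0.12      ] [ 0.57546052 -0.00766286  0.12      ] 58.96511069651197
```

Request:
move_arm(targets="0.1 0.5 0 0;0 0.56 0 0;0 0 -0.5 0;0 0 -0.9 0;0 0 -0.9 0;0 0 -0.8 0;0 0 -0.4 0;0 0 -0.2 0;0 0 -0.1 0;0 0 0 0", gripper=40)

```text
time_s: 3.4
tcp_pos: [0.6021, 0.0715, 0.153]
ee_rot: [[-0.993, -0.118, 0.001], [-0.118, 0.993, 0.0], [-0.001, -0.0, -1.0]]
wrist_force: [-0.4, 0.2, 0.2]
gripper_width: 0.468
gripper_force: 0.0
```

Request:
move_arm(targets="0 0 0 0;0 0 0 0;0 0 0 0;0 0 0 0;0 0 0 0;0 0 0 0;0 0 0 0", gripper=6)

```text
time_s: 3.98
tcp_pos: [0.602, 0.0705, 0.153]
ee_rot: [[-0.993, -0.118, 0.001], [-0.118, 0.993, -0.001], [-0.0, -0.001, -1.0]]
wrist_force: [0.1, -2.6, 1.5]
gripper_width: 0.16
gripper_force: 30.0
```

Run:
```python
from station import *
s=sense();print({k:s[k] for k in("time_s","tcp_pos","wrist_force","moment","gripper_width","gripper_force","joints")})
```

```text
{'time_s': 3.9833, 'tcp_pos': array([0.60199834, 0.07051341, 0.15300195]), 'wrist_force': array([ 0.06850778, -2.61519911,  1.505296  ]), 'moment': array([-0.95211367, -0.158487  , -0.04312517]), 'gripper_width': 0.15984489642667749, 'gripper_force': 29.984252345748246, 'joints': array([ 2.19969691e+01,  2.34040683e+01, -7.98891820e+00,  6.63342638e-02,
       -5.85977296e+01, -1.05268819e+02])}
```

Request:
move_arm(targets="0 -0.04 0 -0.1;0 0 0 -0.2;0 0 0 -0.3;0 0 0 -0.4;0 0 0 -0.5;0 0 0 -0.5;0 0 0 -0.5;0 0 0 -0.5;0 0 0 -0.5;0 0 0 -0.5")

```text
time_s: 4.82
tcp_pos: [0.602, 0.0706, 0.153]
ee_rot: [[-0.973, 0.231, 0.001], [0.231, 0.973, 0.0], [-0.001, 0.001, -1.0]]
wrist_force: [-0.0, 0.2, 2.5]
gripper_width: 0.158
gripper_force: 30.0
```

Request:
move_arm(targets="0 0 0 -0.5;0 0 0 -0.5;0 0 0 -0.5;0 0 0 -0.5;0 0 0 -0.5;0 0 0 -0.5;0 0 0 -0.5;0 0 0 -0.5;0 0 0 -0.5;0 0 0 -0.5")

```text
time_s: 5.65
tcp_pos: [0.6021, 0.0708, 0.153]
ee_rot: [[-0.784, 0.621, 0.001], [0.621, 0.784, 0.001], [-0.0, 0.001, -1.0]]
wrist_force: [-1.3, -0.1, 1.9]
gripper_width: 0.158
gripper_force: 30.0
```

Request:
move_arm(targets="0 0 0 -0.5;0 0 0 -0.5;0 0 0 -0.5;0 0 0 -0.5;0 0 0 -0.4;0 0 0 -0.4;0 0 0 -0.2;0 0 0 -0.1;0 0 0 0;0 0 0 0")

```text
time_s: 6.48
tcp_pos: [0.6022, 0.0708, 0.153]
ee_rot: [[-0.592, 0.806, 0.001], [0.806, 0.592, 0.001], [-0.0, 0.002, -1.0]]
wrist_force: [0.6, 2.7, 4.7]
gripper_width: 0.155
gripper_force: 30.0
```

Run:
```python
from station import *
import cv2,pickle
s=sense();print({k:s[k] for k in("time_s","tcp_pos","ee_rot","wrist_force","moment","gripper_width","gripper_force","joints")})
```

```text
{'time_s': 6.4833, 'tcp_pos': array([0.60216077, 0.07078853, 0.1529861 ]), 'ee_rot': array([[-5.92251318e-01,  8.05752276e-01,  1.28270244e-03],
       [ 8.05753291e-01,  5.92250765e-01,  8.15761684e-04],
       [-1.02379665e-04,  1.51667764e-03, -9.99998845e-01]]), 'wrist_force': array([0.56809214, 2.72109852, 4.65281676]), 'moment': array([6.97969776e-01, 1.37790446e-01, 4.20538460e-04]), 'gripper_width': 0.1554921776504923, 'gripper_force': 29.9916154704988, 'joints': array([ 2.19780428e+01,  2.33960169e+01, -7.97237658e+00, -1.85661167e-02,
       -5.85459629e+01, -1.65651430e+02])}
```

Request:
move_arm(targets="0 0 0 0;0 0 0 0;0 0 0 0;0 0 0 0;0 0 0.2 0;0 0 0.6 0;0 0 0.9 0;0 0 0.9 0;0 0 0.8 0.5;0 0 0.3 0.9", gripper=45)

```text
time_s: 7.32
tcp_pos: [0.6032, 0.0702, 0.249]
ee_rot: [[-0.688, 0.726, 0.006], [0.726, 0.688, 0.001], [-0.003, 0.005, -1.0]]
wrist_force: [0.2, 0.4, 0.7]
gripper_width: 0.515
gripper_force: 0.0
```

Request:
move_arm(targets="-0.2 0 0 1;-0.3 0 0 1;-0.3 0 0 1;-0.3 0 0 1;-0.3 0 0 1;-0.2 0 0 1;-0.1 0 0 1;0 0 0 1;0 0 0 1;0 0 0 0")

```text
time_s: 8.15
tcp_pos: [0.5591, 0.07, 0.2454]
ee_rot: [[-1.0, 0.029, 0.0], [0.029, 1.0, 0.0], [-0.0, 0.0, -1.0]]
wrist_force: [0.2, -0.3, -0.1]
gripper_width: 0.518
gripper_force: 0.0
```

Run:
```python
from station import *
import cv2,pickle
s=sense();c=capture("wrist");pickle.dump((s,c),open("w2.pkl","wb"))
print(s["time_s"],s["tcp_pos"],s["ee_rot"],s["joints"])
cv2.imwrite("pics/w2.png",cv2.resize(c["image"][0:280,150:550],None,fx=2,fy=2,interpolation=cv2.INTER_CUBIC))
```

```text
8.15 [0.5591398  0.07004619 0.24538414] [[-9.99585288e-01  2.87959209e-02  2.18899028e-04]
 [ 2.87959313e-02  9.99585310e-01  4.48097080e-05]
 [-2.17517916e-04  5.10945263e-05 -9.99999975e-01]] [ 2.36160027e+01  1.51497485e+01 -6.26831544e+00  2.87045513e-03
 -6.85694160e+01 -1.15267164e+02]
```

View pics/w2.png

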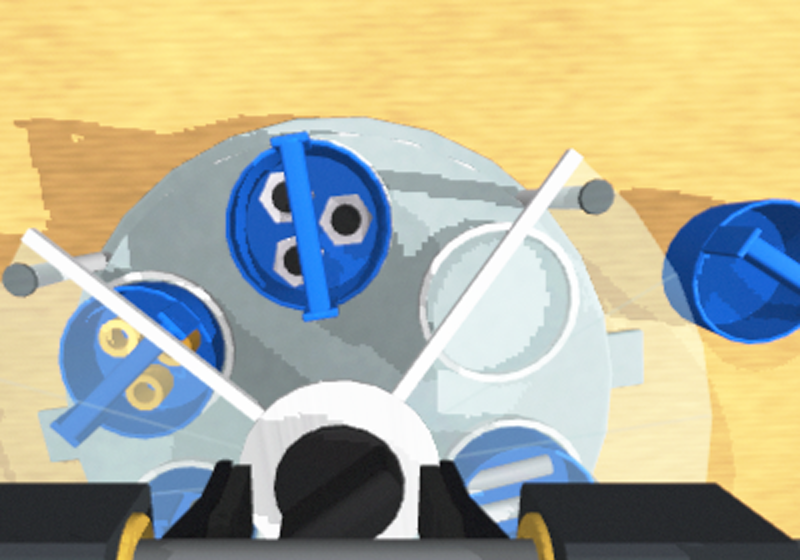

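The nut cup now stands in the opening with all three nuts in it. The handle's bar top runs from (290,137) to (318,317) in the crop.

Run:
```python
from h import *
import pickle
s,c=pickle.load(open("w2.pkl","rb"))
T=np.eye(4);T[:3,:3]=s["ee_rot"];T[:3,3]=s["tcp_pos"];W=T@c["hand_eye"]
f=lambda x,y,z:ray(c,150+(x+.5)/2-.5,(y+.5)/2-.5,z,W)
P,Q=f(290,137,.120),f(318,317,.120);d=Q-P
print("handle",P,Q,(P+Q)/2,np.linalg.norm(d),np.degrees(np.arctan2(d[1],d[0])))
P=f(290,145,.120);Q=f(317,310,.120);d=Q-P;print(np.degrees(np.arctan2(d[1],d[0])))
print("rim", (f(227,218,.087)+f(391,218,.087))/2)
print("tool closing",np.degrees(np.arctan2(s["ee_rot"][1,1],s["ee_rot"][0,1])))
```

```text
handle [0.45481358 0.05440793 0.12      ] [0.52972063 0.06315736 0.12      ] [0.49226711 0.05878265 0.12      ] 0.07541630125938359 6.662177807445034
7.115155786652774
rim [0.48783673 0.05965105 0.087     ]
tool closing 88.34988716506275
```

Request:
move_arm(targets="-0.3 -0.07 0 0.4;-0.7 -0.1 0 0.6;-0.8 -0.1 0 0.5;-0.6 -0.1 0 0.2;-0.26 -0.1 0 0;0 0 -0.5 0;0 0 -0.9 0;0 0 -0.9 0;0 0 -0.5 0;0 0 0 0")

```text
time_s: 9.03
tcp_pos: [0.4912, 0.0578, 0.1723]
ee_rot: [[-0.993, -0.115, -0.006], [-0.115, 0.993, -0.002], [0.006, -0.001, -1.0]]
wrist_force: [-0.0, 0.5, 0.4]
gripper_width: 0.515
gripper_force: 0.0
```

Run:
```python
from station import *
import cv2,pickle
s=sense();c=capture("wrist")
print(s["time_s"],s["tcp_pos"],s["ee_rot"][:,1])
cv2.imwrite("pics/w3.png",c["image"][0:330,100:540])
```

```text
9.0333 [0.49122989 0.05778692 0.17226924] [-0.11539206  0.99331921 -0.00127127]
```

View pics/w3.png

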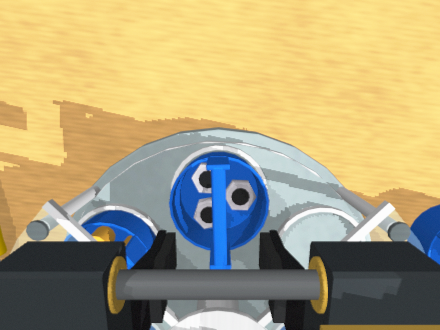

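The bar (column ~220) is centred and parallel between the fingers (columns 167 and 272). I'll descend and grip.

Request:
move_arm(targets="0 0 -0.4 0;0 0 -0.7 0;0 0 -0.7 0;0 0 -0.6 0;0 0 -0.4 0;0 0 -0.2 0;0 0 0 0;0 0 0 0")

```text
time_s: 9.75
tcp_pos: [0.4935, 0.0587, 0.1007]
ee_rot: [[-0.993, -0.118, 0.001], [-0.118, 0.993, 0.0], [-0.001, 0.0, -1.0]]
wrist_force: [0.2, 0.3, -0.1]
gripper_width: 0.517
gripper_force: 0.0
```

Request:
move_arm(targets="0 0 0 0;0 0 0 0;0 0 0 0;0 0 0 0;0 0 0 0;0 0 0 0;0 0 0 0;0 0 0 0", gripper=3)

```text
time_s: 10.42
tcp_pos: [0.4928, 0.0585, 0.1001]
ee_rot: [[-0.993, -0.118, 0.0], [-0.118, 0.993, 0.0], [-0.0, 0.0, -1.0]]
wrist_force: [-0.6, 0.7, 0.5]
gripper_width: 0.112
gripper_force: 30.0
```

Request:
move_arm(targets="0 0 0.05 0;0 0 0.1 0;0 0 0.15 0;0 0 0.2 0;0 0 0.25 0;0 0 0.3 0;0 0 0.35 0;0 0 0.4 0;0 0 0.4 0;0 0 0.4 0")

```text
time_s: 11.25
tcp_pos: [0.4929, 0.0585, 0.1664]
ee_rot: [[-0.993, -0.118, 0.001], [-0.118, 0.993, 0.0], [-0.001, 0.0, -1.0]]
wrist_force: [0.9, 0.4, -2.1]
gripper_width: 0.112
gripper_force: 30.0
```

Request:
move_arm(targets="0 0 0.4 0;0 0 0.4 0;0 0 0.4 0;0 0 0.4 0;0 0 0.4 0;0 0 0.4 0;0 0 0.4 0;0 0 0.35 0;0 0 0.3 0;0 0 0.25 0")

```text
time_s: 12.08
tcp_pos: [0.4928, 0.0585, 0.2585]
ee_rot: [[-0.993, -0.118, 0.0], [-0.118, 0.993, 0.0], [-0.0, 0.0, -1.0]]
wrist_force: [0.2, 0.9, -2.4]
gripper_width: 0.113
gripper_force: 30.0
```

Request:
move_arm(targets="0 0 0.18 0;0 0 0.12 0;0 0 0.06 0;0 0 0.02 0;0 0 0 0;0 0 0 0;0 0 0 0;0 0 0 0")

```text
time_s: 12.75
tcp_pos: [0.4926, 0.0584, 0.2668]
ee_rot: [[-0.993, -0.118, -0.001], [-0.118, 0.993, -0.0], [0.001, -0.0, -1.0]]
wrist_force: [0.1, -0.2, -1.8]
gripper_width: 0.117
gripper_force: 30.0
```

Run:
```python
from station import *
import cv2,numpy as np
s=sense();a=capture("wrist")["image"];b=capture("scene")["image"]
print(s["time_s"],s["tcp_pos"],s["ee_rot"],s["wrist_force"],s["moment"],s["gripper_width"])
b=cv2.resize(b[110:310,220:400],None,fx=2.5,fy=2.5);a=cv2.resize(a[60:310,180:460],None,fy=2,fx=1.2)
cv2.imwrite("pics/f.png",np.hstack([a[:500],b]))
```

```text
12.75 [0.49263246 0.05840414 0.26675273] [[-9.93027818e-01 -1.17878727e-01 -5.99403451e-04]
 [-1.17878619e-01  9.93027988e-01 -2.13416420e-04]
 [ 6.20381659e-04 -1.41271591e-04 -9.99999798e-01]] [ 0.09913459 -0.17368952 -1.82875775] [-0.0327535   0.00783776 -0.01645379] 0.11692098169802433
```

View pics/f.png

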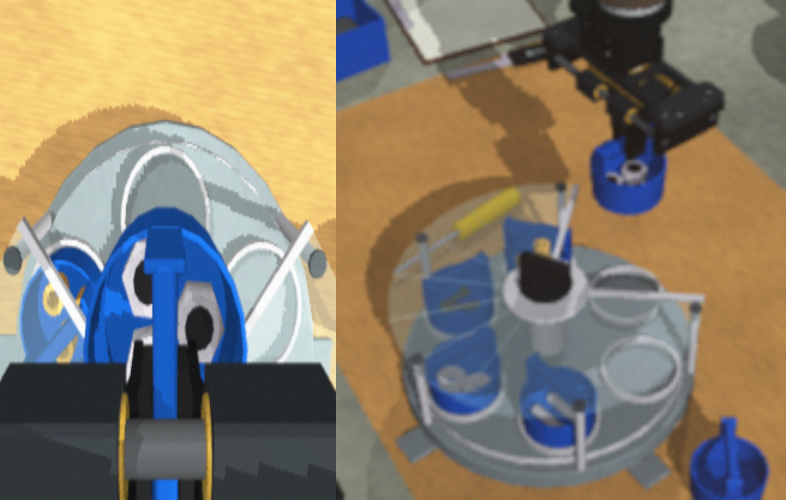

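The cup is held level above the opening with its nuts inside, and its bottom is about 80 mm over the cover. The other cups are all in place, so I'm handing it in.

```bash
python3 -c "
from station import *
print(finish_job())"
```

```text
the job is handed in; nothing more can be done
None
```

I turned the carousel one click (-60°) to bring the cup of hex nuts to the opening, then lifted it. The gripper now holds it level there with its bottom about 80 mm above the cover, and the last pictures showed the nuts in it and the other cups in the carousel.

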